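# Show the fuse carrier to the phone

### The arm

A 6-joint arm with a two-finger parallel gripper is mounted at the origin on the work surface. World frame = base frame: x ahead of the robot, y to its left, z up, the work surface at z = 0. Lengths are in m, angles in rad, forces in N, time in s.
With the tool pointing down it reaches from about 0.325 to 0.9 m from the base axis. Payload 6.1 kg.
Tool frame: the origin (TCP) lies at the very end of the fingers, on their centre line; the grasp point (between the pads) lies 19 mm behind it; z points along the fingers, y is the line along which they close (so a half turn about z gives the same grasp; the last joint's range is limited). The gripper opens to 85 mm and grips with 20 to 120 N. Pads are 22 mm wide; open, the fingers measure 114 mm over their backs; the gripper's body (76 mm by 85 mm) begins 54 mm behind the grasp point. The pads swing forward as they close: fully open they stand 13 mm farther back than shut.
Start: joints at [0.991, 0.22, 1.526, -0, 1.395, -0.126], TCP at [0.274, 0.562, 0.231] pointing down, gripper open.
Joint ranges: [-2.98, 2.98], [-0.91, 2.08], [0.09, 2.57], [-1.24, 4.39], [0.2, 2.65], [-2.68, 2.68]. Speed limits (rad/s): [2.57, 2.57, 3.01, 3.14, 3.14, 3.14].

### API

Orientations are given as a unit quaternion [x, y, z, w].
In Python, from workcell import state, snapshot, finish_job, outline_of, tip_of gives the robot as it stands.
- The arm moves only by the shell command python3 -m creep 'ROWS' [FORCE]. ROWS is JSON, a list of rows, each a list of 3 entries, a list of its own where there are three numbers: the shift along the tool's x, y, z each as a share of 30 mm, from -1 to 1, then the turn, a rotation vector about the tool's x, y, z each as a share of 6 degrees, from -1 to 1, then the opening, from 0 (shut) to 1 (fully open). A call has 1 to 12 rows; each row shifts and turns the commanded pose from where the row before left it, along the tool's axes as they then stand; what a row does not reach is not made up. A row lasts 1/10 s, in which the tool goes at most 50 mm and 8.59 degrees, less where a joint would pass 70% of its speed; a pose out of reach is approached as far as the arm can. A call with a number of a shift or a turn outside -1 to 1 is refused whole. A call with a gripper value outside its range is refused whole. The fingers move at their own pace and stop on an object; FORCE is the grip in N (left out, the last holds). Time passes only in rows, so rows that do not move let the fingers close. It gives the time, the measured TCP pose, the force, the opening and the grip force at its end, in the units of the state.
- state(): the state, without advancing time (a new reading comes with each control period).
- snapshot(name): name is "scene" or "top" or "wrist"; returns a dict with "frame" (480x640x3 uint8, red, green, blue), "vfov" (degrees; the focal length in pixels is half the picture's height over the tangent of half this angle, whatever the lens; pixels are square), "cx", "cy" (the principal point, pixels), "world_to_cam" (4x4, takes a point from world to camera coordinates); the wrist camera has in their place "mount" (4x4, takes a point from camera to tool coordinates, whose origin is the TCP and whose axes are the flange's). Camera axes: x right, y down, z forward; pixel columns grow to the right and rows downward; lengths in m; the calibration is good to about 2 mm. The wrist camera is an equidistant fisheye: a pixel r from the principal point sees the ray r / f radians off the axis. A picture is of the moment at which its call begins: read the wrist's pose just before it. There is no depth.
- finish_job(): hands the job in; it is judged then, once.
Trained networks look in a picture, given as the dict that the camera call returned (one of the last four; its "shot" number tells which), for a name from the list of things; names that differ only in an ending like _2 or _b are one class to them, and where a whole thing is asked for, a point or a joint stands for the part that bears it (a point fixed in the world has none). Each returns a list of dicts, best first, with "p" (0 to 1); they miss things now and then, are a little off and sometimes report something else, mostly with a low value. They report only what shows in the picture. A call takes as long as a camera call. They do not tell look-alikes from the thing itself.
- outline_of(name, picture): "pixels" (480x640 bool, what is visible of it) and "bbox" ([left, top, width, height] as shares, 0 to 1, of the picture: columns of its width, rows of its height, round what is visible of it).
- tip_of(name, picture): "xy" ([column, row] as shares, 0 to 1, of the picture: columns of its width, rows of its height: a listed point, or the origin of a listed thing).
The state is a dict: "time_s": time; "joint_positions": joint angles; "joint_vel": joint speeds; "joint_torque": joint torques, N m; "tcp_pos": TCP position; "tool_rot": TCP orientation; "ft_force": force on the tool from outside, world axes, zero at the start; "ft_torque": the same for the moment, N m; "gripper_width": finger opening in m; "grasp_force": force on a finger pad.
Only numpy, scipy, OpenCV 4.12 (cv2) and the standard library are available. Lean on these libraries where they do the work, as an engineer would, in place of code of your own. Each camera call takes 0.05 s, during which the arm holds its last target. There are 200 camera calls.

### The job

Of the three plug-in units in the open fuse box one is still the old rewirable fuse carrier with the waisted finger grip; pull it up out of its sprung contacts, leaving the two breakers plugged in. Then hold it up to the phone that leans in its stand, for a colleague on a video call: its underside with the two blades and the fuse element squarely facing the screen, centred 14 cm out in front of the camera lens near the top of the phone, its length level from side to side of the phone. Finish while holding it there, still and firmly in the gripper, touching neither the phone nor its stand, and leave everything else on the shelf where it is.

Things in the scene. Friction and masses are not known exactly. Their poses are not given: they have to be found in the camera images.
- carrier: Fuse carrier to show, in one of the box's ways, its x along the box's x: black moulding 76 (x) x 34 (y) x 16 mm, a waisted grip on top. Origin: middle of the moulding's underside, z up to the grip. Below it, a white pad with a copper fuse strip along x between two brass blades at x = +-27 mm, bulb-ended, reaching z = -15 mm. 0.09 kg. Same when turned half round about z.
- breaker_a: Plug-in breaker in another way of the fuse box: black solid stepped block 76 (its x) x 34 (y) mm, 34 mm high at the ends, 46 mm in the middle, with a small toggle on top reaching 59 mm; origin, blades and jaws as the carrier's. Stays plugged in.
- breaker_b: Second plug-in breaker, the same as breaker_a, in the remaining way.
- fuse_box: Fixed open fuse box on its back, coverless: grey steel tray 160 (x) x 235 (y) mm, rim 40 mm high, latch on the -x wall. Origin: centre of underside, z up. Three white porcelain bases 108 x 40 mm, tops at z = 33 mm, centred at x = 0, y = -72, -18, +36 mm; plugged units have their origins there. Brass bar at y = 90 mm, under the rim.
- phone: Phone, black slab 152 x 74 x 9 mm with dark screen, fixed in a stand. Origin: on the front camera's lens (small steel ring 8 mm from the top edge, on the middle line), in the screen's plane. z: straight out of the screen, 35 degrees off vertical, leaning towards the robot's side; x: up along the phone (the screen reaches down to x = -144 mm); y: across it, level.
- stand: Folding aluminium stand of the phone, fixed: foot 120 mm (x) x 90 mm (y) x 6 mm, with a tilted rest. Origin: centre of the foot's underside, z up. The lens is at x = +50, y = 0, z = 122 mm in this frame.
- torch: Red torch standing on its head, 118 mm high, 44 mm across; origin at the centre of its underside. Bystander.
- door_stop: Steel door stop, 36 mm high, 48 mm across; origin at the centre of its underside. Bystander.
- mug: Empty white ceramic mug, 92 mm high, 80 mm across, handle at its +y; origin at the centre of its underside. Bystander.
- spare_breaker: Spare black breaker lying on its side, 76 x 74 x 34 mm high; origin on the shelf at the middle of the edge that carries the blades. Bystander.
- tray_low: Lower of two stacked clear plastic trays, each 115 x 165 x 36 mm; origin at the centre of its underside. Bystander.
- tray_top: Upper clear tray. Bystander.
- screwdriver: Screwdriver lying flat, 200 mm long along its x. Bystander.
- carrier_grip (a point): Middle of the carrier's finger grip, 34 mm above its origin, axes as the carrier's. The grip spans z = 16 to 44 mm of the carrier, 44 mm long (x), 22 mm wide (y), 12 mm at the waist. Its end faces at x = +-22 mm are flat, 22 mm wide: grip it there, fingers closing along the carrier's x.
- way_mid (a point): Top centre of the middle base. In each base two sprung jaws hold the blade bulbs of the plugged unit: pulling straight up takes about 8 to 12 N, most at 3 mm, then it snaps free at about 7 mm; its blades are clear of the base when it is raised 15 mm.
Not all that is in view belongs to the job. What is shaped like the carrier but green or purple is not meant. What is shaped like the stand but blue is not meant.

How it is judged:
On the way:
1. the fuse carrier is out of its base and hangs in the gripper, clear above the box (z of carrier in the frame of fuse_box above 0.055 m and contact force between the fingers and carrier above 1 N and contact force between carrier and fuse_box below 0.2 N), for 0.1 s.
At the end, for the whole second after the job is handed in: Carrier gripped, still, touching nothing else; middle of its underside 110-170 mm out from the lens and within 22 mm of the lens axis both ways; blades towards the phone, z along the phone's z and x along the phone's y within 0.2 rad; breakers still plugged in (within 6 mm) (z of carrier in the frame of phone between 0.11 and 0.17 m and x of carrier in the frame of phone between -0.022 and 0.022 m and y of carrier in the frame of phone between -0.022 and 0.022 m and angle between the z axis of carrier and the z axis of phone, either way round below 0.2 rad and angle between the x axis of carrier and the y axis of phone, either way round below 0.2 rad and z of phone in the frame of carrier below -0.08 m and contact force between the fingers and carrier above 2 N and contact force between carrier and phone below 0.1 N and contact force between carrier and stand below 0.1 N and contact force between carrier and fuse_box below 0.1 N and linear speed of carrier below 0.03 m/s and angular speed of carrier below 0.2 rad/s and distance of each of breaker_a, breaker_b from where it was at the start of the episode below 0.006 m); the arm keeps its last pose, push and grip.
It fails at once if a breaker is pulled up or shifted by more than 6 mm (distance of any of breaker_a, breaker_b from where it was at the start of the episode above 0.006 m).
It fails at once if the phone or its stand is touched by the arm or the carrier with more than 1 N (contact force between any of the arm, the fingers, carrier and stand above 1 N).
It fails at once if a bystander is moved more than 20 mm (distance of any of torch, door_stop, mug, spare_breaker, tray_low, tray_top, screwdriver from where it was at the start of the episode above 0.02 m).
It also fails if it takes over 38 s, if anything falls off the work surface, if the arm or the gripper's body presses on something with over 40 N, if the wrist force passes 120 N, or if a joint passes its speed limit or range.

## Working session

There is one attempt and no reset: what is moved stays moved. The work goes in short steps, Python scripts to look and compute and a shell command to move; the robot and the scene stay as the last step left them, time stands still between calls to the robot, and variables do not carry over. Pictures are saved under pics/ and viewed, at most 10 in all, crops included, and the job is handed in when it is done.

```bash
mkdir -p pics; ls; cat > h.py <<'E'
import numpy as np,cv2
from scipy.spatial.transform import Rotation as R
from workcell import state,snapshot,outline_of,tip_of
def f_of(p): return 240/np.tan(np.radians(p["vfov"])/2)
def ray(p,uv):
    T=np.linalg.inv(p["world_to_cam"]); d=np.array([(uv[0]-p["cx"])/f_of(p),(uv[1]-p["cy"])/f_of(p),1])
    return T[:3,3],T[:3,:3]@d
def at_z(p,uv,z):
    o,d=ray(p,uv); return o+d*(z-o[2])/d[2]
def proj(p,X):
    c=p["world_to_cam"]@np.append(X,1); return np.array([p["cx"]+f_of(p)*c[0]/c[2],p["cy"]+f_of(p)*c[1]/c[2]])
def tri(ps,uvs):
    A=np.zeros((3,3));b=np.zeros(3)
    for p,uv in zip(ps,uvs):
        o,d=ray(p,uv);d/=np.linalg.norm(d);M=np.eye(3)-np.outer(d,d);A+=M;b+=M@o
    return np.linalg.solve(A,b)
def save(n,im): cv2.imwrite("pics/"+n,im[...,::-1])
E
python3 - <<'E'
from h import *
s=snapshot("scene");t=snapshot("top")
save("scene.png",s["frame"]);save("top.png",t["frame"])
for n in ["carrier","carrier_grip","breaker_a","fuse_box","phone","stand","way_mid","torch","mug","tray_top","door_stop","screwdriver","spare_breaker"]:
    for nm,p in (("s",s),("t",t)):
        print(n,nm,[(round(d["p"],2),np.round(np.array(d["xy"])*[640,480],1).tolist()) for d in tip_of(n,p)][:4])
E
```

```text
pics
carrier s [(0.75, [242.3, 248.3]), (0.6, [236.7, 287.9]), (0.56, [285.1, 249.7]), (0.51, [399.3, 222.3])]
carrier t [(0.88, [326.8, 301.1]), (0.61, [376.3, 305.8]), (0.54, [377.0, 234.4])]
carrier_grip s [(0.85, [240.0, 233.4]), (0.79, [286.3, 232.2]), (0.64, [235.3, 277.3]), (0.64, [236.6, 291.3])]
carrier_grip t [(0.61, [380.5, 305.9]), (0.54, [378.5, 230.0]), (0.54, [332.9, 301.9])]
breaker_a s [(0.91, [260.5, 291.7]), (0.9, [216.0, 289.1])]
breaker_a t [(0.95, [356.2, 231.5])]
fuse_box s [(0.79, [246.0, 301.6]), (0.47, [235.5, 288.9])]
fuse_box t [(0.89, [370.0, 237.0]), (0.35, [355.9, 231.4])]
phone s [(0.56, [342.4, 199.2]), (0.54, [377.1, 239.1])]
phone t [(0.74, [271.8, 316.9]), (0.69, [249.5, 241.8])]
stand s [(0.92, [345.7, 227.1]), (0.58, [379.6, 270.5])]
stand t [(0.82, [249.4, 265.6]), (0.61, [270.2, 335.3])]
way_mid s [(0.93, [240.8, 288.4])]
way_mid t [(0.61, [379.5, 235.5])]
torch s [(0.96, [326.0, 353.9])]
torch t [(0.64, [306.9, 176.3])]
mug s [(0.97, [401.5, 225.9])]
mug t [(0.81, [210.1, 338.1])]
tray_top s [(0.95, [495.2, 219.4])]
tray_top t [(0.83, [112.3, 316.2])]
door_stop s [(0.58, [444.1, 340.0]), (0.57, [488.1, 227.7])]
door_stop t [(0.65, [221.4, 180.4])]
screwdriver s [(0.74, [218.9, 359.3])]
screwdriver t [(0.6, [384.8, 175.0]), (0.18, [354.4, 232.5])]
spare_breaker s []
spare_breaker t [(0.96, [492.4, 319.5])]
```

View pics/scene.png

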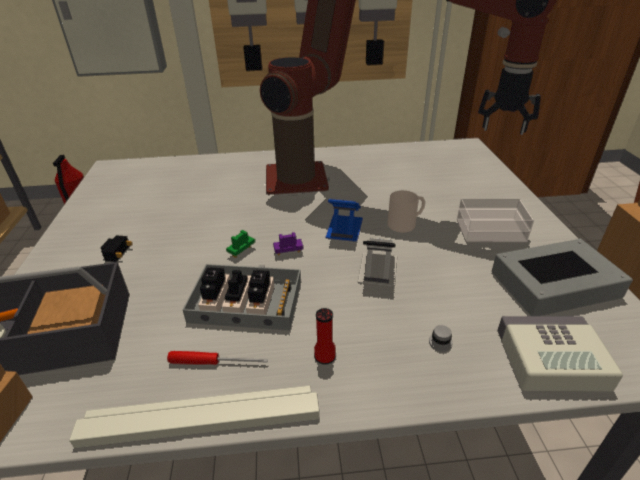

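View pics/top.png

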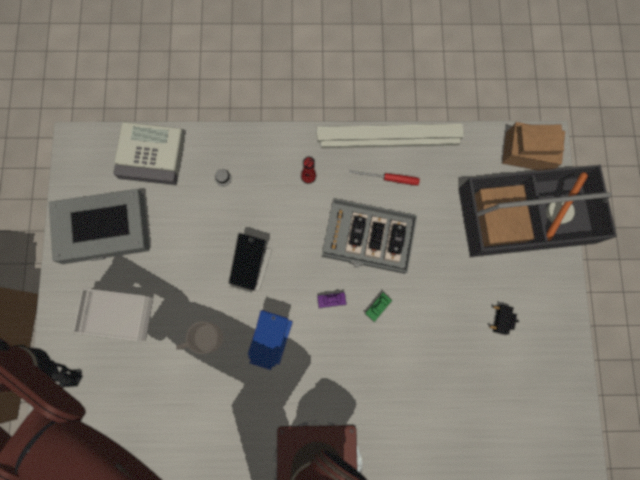

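The scene view shows the fuse box at about (245,295) with units at (211,285), (236,287) and (259,285). In the top view they are at (397,241), (377,236) and (357,231), with the brass bar on the left, which is box +y.

Could be taken for the carrier: green (240,242) and purple (288,242) in scene, and the three black units. The blue stand at (345,220) is not meant; the right one is the grey stand at (377,265) in scene, (249,262) in top.

Next I'll make one close crop of the box and take measurements.

```bash
python3 - <<'E'
from h import *
s=snapshot("scene");t=snapshot("top")
a=cv2.resize(s["frame"][250:335,180:310],(780,510),interpolation=cv2.INTER_CUBIC)
b=cv2.resize(t["frame"][190:280,315:425],(0,0),fx=3.3,fy=3.3,interpolation=cv2.INTER_CUBIC)
c=cv2.resize(t["frame"][222:302,215:285],(0,0),fx=3.7,fy=3.7,interpolation=cv2.INTER_CUBIC)
im=np.zeros((600,800,3),np.uint8)
a=cv2.resize(a,(459,300));im[:300,:459]=a;im[300:300+297,:363]=b[:297,:363];im[300:596,400:659]=c[:296,:259]
save("crop.png",im)
for z in (0,.033,.04): print(z,[at_z(t,u,z).round(3).tolist() for u in ((357,231),(377,236),(397,241))])
for n in ["fuse_box","phone","stand"]:
  for nm,p in (("s",s),("t",t)):
    for d in outline_of(n,p)[:3]:
        m=d["pixels"].astype(np.uint8);c=max(cv2.findContours(m,0,2)[0],key=cv2.contourArea)
        print(n,nm,round(d["p"],2),m.sum(),cv2.boxPoints(cv2.minAreaRect(c)).round(1).tolist())
print(state()["tool_rot"], np.linalg.inv(s["world_to_cam"])[:3,3],np.linalg.inv(t["world_to_cam"])[:3,3])
E
```

```text
0 [[0.617, -0.12, 0.0], [0.603, -0.176, 0.0], [0.588, -0.231, 0.0]]
0.033 [[0.61, -0.116, 0.033], [0.596, -0.171, 0.033], [0.582, -0.225, 0.033]]
0.04 [[0.609, -0.116, 0.04], [0.594, -0.17, 0.04], [0.58, -0.224, 0.04]]
fuse_box s 0.86 4342 [[181.8000030517578, 321.8999938964844], [187.0, 259.70001220703125], [301.20001220703125, 269.20001220703125], [296.0, 331.3999938964844]]
fuse_box t 0.65 4123 [[319.8999938964844, 260.79998779296875], [331.1000061035156, 197.39999389648438], [417.5, 212.6999969482422], [406.29998779296875, 276.1000061035156]]
fuse_box t 0.58 376 [[367.0, 248.5], [372.20001220703125, 220.39999389648438], [385.20001220703125, 222.8000030517578], [379.8999938964844, 250.89999389648438]]
fuse_box t 0.48 609 [[489.0, 332.29998779296875], [493.70001220703125, 302.5], [520.2999877929688, 306.70001220703125], [515.5999755859375, 336.5]]
phone s 0.72 132 [[364.70001220703125, 244.6999969482422], [365.20001220703125, 240.0], [394.20001220703125, 242.89999389648438], [393.70001220703125, 247.60000610351562]]
phone s 0.55 137 [[328.6000061035156, 203.39999389648438], [329.20
[... 732 characters left out ...]
, [363.79998779296875, 202.10000610351562], [360.0, 241.8000030517578]]
stand t 0.76 1821 [[224.1999969482422, 287.1000061035156], [237.89999389648438, 232.5], [273.3999938964844, 241.39999389648438], [259.79998779296875, 295.8999938964844]]
stand t 0.57 1735 [[244.60000610351562, 361.8999938964844], [260.0, 309.6000061035156], [292.29998779296875, 319.1000061035156], [276.8999938964844, 371.3999938964844]]
stand t 0.27 3188 [[71.80000305175781, 333.29998779296875], [77.4000015258789, 287.0], [148.6999969482422, 295.6000061035156], [143.0, 341.8999938964844]]
[2.24942365e-01 9.74372071e-01 3.68518296e-06 3.12193250e-06] [ 1.36591876 -0.03957562  0.7102548 ] [0.31645904 0.03434339 1.38772608]
```

View pics/crop.png

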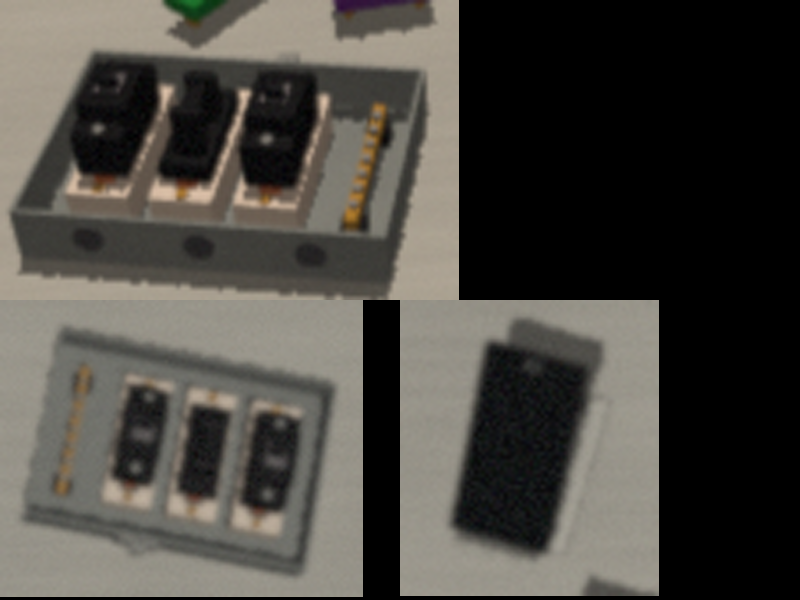

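The crop confirms it. The middle unit, at top (377,236), has the plain waisted grip and no toggle; the outer two have toggles. The lens ring shows at about (251,240) in the top view, so the phone's top edge points away from the robot. Now I'll fit the poses by silhouette.

```bash
cat > fit.py <<'E'
from h import *
from scipy.optimize import minimize
def iou(ps,ms,pts):
    l=0
    for p,m in zip(ps,ms):
        uv=np.array([proj(p,x) for x in pts],np.float32)
        im=np.zeros((480*4,640*4),np.uint8)
        cv2.fillConvexPoly(im,cv2.convexHull(((uv+.5)*4).round().astype(np.int32).reshape(-1,1,2)),1)
        l+=1-(im&m).sum()/(im|m).sum()
    return l
def up(d): 
    m=cv2.resize(cv2.GaussianBlur(d.astype(np.float32),(0,0),.6),None,fx=4,fy=4); return (m>.5).astype(np.uint8)
def cor(x,y,z): return np.array([[a,b,c] for a in x for b in y for c in z])
def Rz(a): return R.from_euler("z",a).as_matrix()
if __name__=="__main__":
    s=snapshot("scene");t=snapshot("top")
    ms=[up(outline_of("fuse_box",p)[0]["pixels"]) for p in (s,t)]
    B=cor((-.08,.08),(-.1175,.1175),(0,.04))
    def pts(q,P,z=0): return P@Rz(q[2]).T+[q[0],q[1],z]
    k=dict(method="Nelder-Mead",options=dict(initial_simplex=None,xatol=1e-4,fatol=1e-5))
    def fit(ps,ms,f,x0):
        sx=np.array([x0]+[np.array(x0)+d for d in np.diag([.02,.02,.15])])
        return minimize(lambda q:iou(ps,ms,f(q)),x0,method="Nelder-Mead",options=dict(initial_simplex=sx))
    for nm,ps,mm in (("both",[s,t],ms),("top",[t],ms[1:]),("scene",[s],ms[:1])):
        r=fit(ps,mm,lambda q:pts(q,B),[.6,-.15,-.2]);print("box",nm,r.x.round(4),round(r.fun,3),"mid",pts(r.x,np.array([[0,-.018,.033]]))[0].round(4))
    c,sn=np.cos(np.radians(35)),np.sin(np.radians(35))
    Rp=np.array([[c,0,-sn],[0,1,0],[sn,0,c]]) # cols x,y,z
    P=cor((-.144,.008),(-.037,.037),(-.009,0))@Rp.T
    m=up([d for d in outline_of("phone",t) if abs(d["bbox"][0]*640-228)<10][0]["pixels"])
    f=lambda q:pts(q,P,.122)
    r=fit([t],[m],f,[.62,.17,-.15]);L=np.array([r.x[0],r.x[1],.122])
    print("phone",r.x.round(4),round(r.fun,3),"lens px",proj(t,L).round(1),proj(s,L).round(1))
    Rw=Rz(r.x[2])@Rp; print("n",Rw[:,2],"target",L+.14*Rw[:,2])
    ft=lambda nm,p:[(round(d["p"],2),(np.array(d["xy"])*[640,480]).round(1)) for d in tip_of(nm,p)]
    print(ft("phone",t),ft("phone",s),ft("stand",t),[at_z(t,u,0) for _,u in ft("stand",t)])
E
python3 fit.py
```

```text
box both [ 0.5992 -0.1492 -0.2138] 0.543 mid [ 0.5953 -0.1668  0.033 ]
box top [ 0.5993 -0.1493 -0.2156] 0.239 mid [ 0.5954 -0.1668  0.033 ]
box scene [ 0.5991 -0.1487 -0.2124] 0.303 mid [ 0.5953 -0.1663  0.033 ]
phone [ 0.57    0.1639 -0.3039] 0.047 lens px [250.7 239.7] [378.2 241.6]
n [-0.54728492  0.17166579  0.81915204] target [0.49338317 0.18792987 0.23668129]
[(0.7, array([275.1, 316.2])), (0.68, array([250.9, 241.9]))] [(0.72, array([375.3, 241.2])), (0.51, array([343. , 202.3]))] [(0.85, array([267.6, 333.7]))] [array([0.33684814, 0.1278951 , 0.        ])]
```

```bash
sed -i 's/^    ms=\[up.*/    hull=lambda m:cv2.fillConvexPoly(np.zeros((480,640),np.uint8),cv2.convexHull(max(cv2.findContours(m.astype(np.uint8),0,2)[0],key=cv2.contourArea)),1)\n    ms=[up(hull(outline_of("fuse_box",p)[0]["pixels"])) for p in (s,t)]/' fit.py; python3 fit.py | grep -E "box|phone"
python3 - <<'E'
from h import *
s=snapshot("scene");t=snapshot("top")
w=[[d for d in tip_of("way_mid",p)][0]["xy"] for p in (s,t)]
print(tri([s,t],[np.array(x)*[640,480] for x in w]))
w=[np.array(d["xy"])*[640,480] for p in (s,t) for d in tip_of("carrier_grip",p)];print(w)
E
```

```text
box both [ 0.5993 -0.1488 -0.2142] 0.097 mid [ 0.5955 -0.1664  0.033 ]
box top [ 0.5978 -0.1488 -0.2148] 0.07 mid [ 0.594  -0.1664  0.033 ]
box scene [ 0.599  -0.1487 -0.2176] 0.027 mid [ 0.5951 -0.1663  0.033 ]
phone [ 0.5721  0.1645 -0.2992] 0.068 lens px [250.5 238.9] [378.6 242.1]
[ 0.59779046 -0.16543879  0.04060358]
[array([236.224, 236.496]), array([235.584, 277.92 ]), array([286.592, 235.104]), array([382.208, 309.792]), array([379.712, 234.192]), array([332.672, 296.4  ])]
```

```bash
cat > plan.py <<'E'
from h import *
def plan(P,Rt):
    s=state();Rc=R.from_quat(s["tool_rot"]);Rt=R.from_matrix(Rt)
    v=(Rc.inv()*Rt).as_rotvec(degrees=True)/6; dp=np.array(P)-s["tcp_pos"]
    print("t",round(s["time_s"],2),"tcp",np.round(s["tcp_pos"],4),"q",np.round(s["joint_positions"],2),"ft",np.round(s["ft_force"],1),"w",round(s["gripper_width"],4),"gf",round(s["grasp_force"],1))
    print("turn units",v.round(3),"| shift units before turn",Rc.inv().apply(dp/.03).round(3),"after turn",Rt.inv().apply(dp/.03).round(3))
def tool(y,z): return np.array([np.cross(y,z),y,z]).T
C=np.array([.595,-.1663,.033]);a=-.215
PICK=tool([np.cos(a),np.sin(a),0],[0,0,-1])
L=np.array([.571,.1642,.122]);b=-.302;s35,c35=np.sin(np.radians(35)),np.cos(np.radians(35))
n=np.array([-s35*np.cos(b),-s35*np.sin(b),c35]); py=np.array([-np.sin(b),np.cos(b),0])
SHOW=tool(py,-n)
E
python3 -c "
from plan import *
plan(C+[0,0,.12],PICK)"
```

```text
t 3.0 tcp [0.274  0.5617 0.2313] q [ 0.99  0.22  1.53 -0.    1.39 -0.13] ft [-0.3  1.7 -0.3] w 0.0852 gf 0.0
turn units [ 0.    -0.    12.719] | shift units before turn [-20.256 -17.121   2.611] after turn [-21.426  15.631   2.611]
```

```bash
python3 -m creep '[[[0,0,0],[0,0,1],1],[[0,0,0],[0,0,1],1],[[0,0,0],[0,0,1],1],[[0,0,0],[0,0,1],1],[[0,0,0],[0,0,1],1],[[0,0,0],[0,0,1],1],[[0,0,0],[0,0,1],1],[[0,0,0],[0,0,1],1],[[0,0,0],[0,0,1],1],[[0,0,0],[0,0,1],1],[[0,0,0],[0,0,1],1],[[0,0,0],[0,0,1],1]]' 60
python3 -m creep '[[[0,0,0],[0,0,0.72],1],[[-0.9,0.65,0],[0,0,0],1],[[-0.9,0.65,0],[0,0,0],1],[[-0.9,0.65,0],[0,0,0],1],[[-0.9,0.65,0],[0,0,0],1],[[-0.9,0.65,0],[0,0,0],1],[[-0.9,0.65,0],[0,0,0],1],[[-0.9,0.65,0],[0,0,0],1],[[-0.9,0.65,0],[0,0,0],1],[[-0.9,0.65,0],[0,0,0],1],[[-0.9,0.65,0],[0,0,0],1],[[-0.9,0.65,0],[0,0,0],1]]'
python3 -m creep '[[[-0.9,0.65,0],[0,0,0],1],[[-0.9,0.65,0],[0,0,0],1],[[-0.9,0.65,0],[0,0,0],1],[[-0.9,0.65,0],[0,0,0],1],[[-0.9,0.65,0],[0,0,0],1],[[-0.9,0.65,0],[0,0,0],1],[[-0.9,0.65,0],[0,0,0],1],[[-0.9,0.65,0],[0,0,0],1],[[-0.9,0.65,0],[0,0,0],1],[[-0.9,0.65,0],[0,0,0],1],[[-0.9,0.65,0],[0,0,0],1],[[0,0,0],[0,0,0],1]]'
python3 -c "
from plan import *
plan(C+[0,0,.12],PICK)"
```

```text
time_s: 4.2
tcp_pos: [0.274, 0.5617, 0.2313]
tool_rot: [0.756, 0.654, 0.0, -0.0]
ft_force: [0.0, 0.3, -0.4]
gripper_width: 0.0851
grasp_force: 0.0
time_s: 5.4
tcp_pos: [0.4206, 0.2246, 0.2315]
tool_rot: [0.779, 0.627, 0.0, 0.0]
ft_force: [1.5, -0.1, 0.2]
gripper_width: 0.0852
grasp_force: 0.0
time_s: 6.6
tcp_pos: [0.5673, -0.1138, 0.2312]
tool_rot: [0.78, 0.626, -0.0, 0.001]
ft_force: [-0.3, -0.3, -0.5]
gripper_width: 0.0853
grasp_force: 0.0
t 6.6 tcp [ 0.5673 -0.1138  0.2312] q [-0.33  0.11  1.65 -0.    1.38 -0.11] ft [-0.3 -0.3 -0.5] w 0.0853 gf 0.0
turn units [ 0.009  0.012 -0.034] | shift units before turn [-1.507  1.278  2.611] after turn [-1.514  1.275  2.608]
```

```bash
python3 -m creep '[[[-0.5,0.425,0],[0,0,0],1],[[-0.5,0.425,0.6],[0,0,0],1],[[-0.5,0.425,1],[0,0,0],1],[[0,0,1],[0,0,0],1],[[0,0,0],[0,0,0],1]]' | head -2
python3 - <<'E'
from plan import *
plan(C+[0,0,.02],PICK)
st=state();w=snapshot("wrist");save("w1.png",w["frame"])
M=w["mount"];print(M.round(3).tolist(),w["vfov"],w["cx"],w["cy"])
Rc=R.from_quat(st["tool_rot"]).as_matrix();f=f_of(w)
for n in("carrier_grip","way_mid","carrier","breaker_a"):
  for d in tip_of(n,w)[:3]:
    uv=np.array(d["xy"])*[640,480];v=uv-[w["cx"],w["cy"]];r=np.hypot(*v);th=r/f
    ray_=np.array([*(np.sin(th)*v/r),np.cos(th)]);o=Rc@M[:3,3]+st["tcp_pos"];dd=Rc@M[:3,:3]@ray_
    z={"carrier_grip":.067}.get(n,.033);print(n,round(d["p"],2),uv.round(1),(o+dd*(z-o[2])/dd[2]).round(4))
E
```

```text
time_s: 7.1
tcp_pos: [0.5907, -0.1607, 0.148]
t 7.1 tcp [ 0.5907 -0.1607  0.148 ] q [-0.39  0.27  1.63  0.    1.25 -0.18] ft [-0.9 -0.2 -0.2] w 0.0852 gf 0.0
turn units [-0.091 -0.019 -0.005] | shift units before turn [-0.158  0.209  3.165] after turn [-0.152  0.179  3.167]
[[-0.0, -0.963, -0.271, 0.068], [1.0, -0.0, -0.0, -0.0], [0.0, -0.271, 0.963, -0.143], [0.0, 0.0, 0.0, 1.0]] 65.70646984690485 325.8272824239646 241.68489280818937
carrier_grip 0.96 [338.8 257.1] [ 0.5967 -0.1673  0.067 ]
carrier_grip 0.89 [105.6 300.9] [ 0.4165 -0.166   0.067 ]
carrier_grip 0.74 [ 76.8 143.8] [ 0.4344 -0.0484  0.067 ]
carrier 0.93 [104.2 140.3] [ 0.4367 -0.0478  0.033 ]
carrier 0.73 [338.6 246.2] [ 0.5968 -0.1701  0.033 ]
carrier 0.65 [128.6 284.7] [ 0.4191 -0.1665  0.033 ]
breaker_a 0.97 [338.7 170. ] [ 0.6082 -0.1164  0.033 ]
breaker_a 0.64 [338.7 311.9] [ 0.5861 -0.2219  0.033 ]
```

View pics/w1.png

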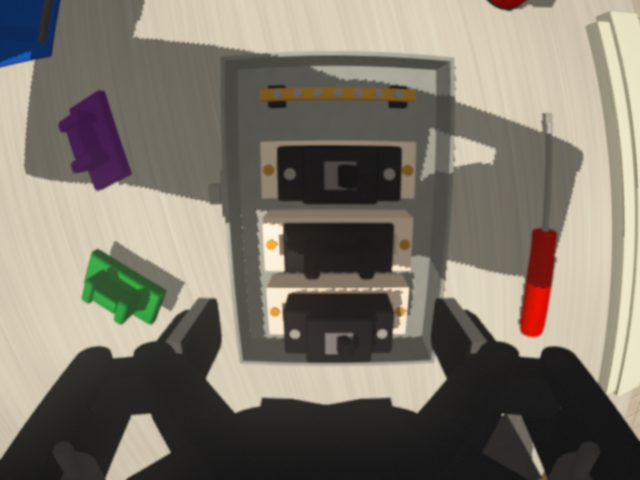

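The wrist view shows the middle waisted-grip unit at (338,257) between the two toggled breakers at (340,170) and (338,320). The measured position agrees within 2 mm. Descending.

```bash
sed -i 's/^C=.*;a/C=np.array([.596,-.1673,.033]);a/' plan.py
python3 -m creep '[[[0,0,0.7],[0,0,0],1],[[0,0,0.7],[0,0,0],1],[[0,0,0.7],[0,0,0],1],[[0,0,0.4],[0,0,0],1],[[0,0,0],[0,0,0],1],[[0,0,0],[0,0,0],1]]' | head -2
python3 -c "
from plan import *
plan(C+[0,0,.02],PICK)"
```

```text
time_s: 7.95
tcp_pos: [0.5949, -0.1624, 0.0796]
t 7.95 tcp [ 0.5949 -0.1624  0.0796] q [-0.39  0.35  1.67 -0.    1.12 -0.18] ft [0.3 0.7 0.7] w 0.0853 gf 0.0
turn units [0.015 0.003 0.001] | shift units before turn [-0.152  0.07   0.886] after turn [-0.152  0.072  0.886]
```

```bash
python3 -m creep '[[[-0.08,0.04,0.3],[0,0,0],1],[[-0.07,0.03,0.3],[0,0,0],1],[[0,0,0.28],[0,0,0],1],[[0,0,0],[0,0,0],1],[[0,0,0],[0,0,0],0.6],[[0,0,0],[0,0,0],0.3],[[0,0,0],[0,0,0],0.3],[[0,0,0],[0,0,0],0.3],[[0,0,0],[0,0,0],0.3],[[0,0,0],[0,0,0],0.3]]' 80
python3 -c "
from plan import *
plan(C+[0,0,.02],PICK)"
```

```text
time_s: 8.95
tcp_pos: [0.5964, -0.1675, 0.0529]
tool_rot: [0.779, 0.627, 0.001, 0.001]
ft_force: [3.4, -1.5, 3.4]
gripper_width: 0.0424
grasp_force: 82.0
t 8.95 tcp [ 0.5964 -0.1675  0.0529] q [-0.4   0.39  1.68  0.    1.08 -0.19] ft [ 3.4 -1.5  3.4] w 0.0424 gf 82.0
turn units [0.025 0.004 0.   ] | shift units before turn [ 0.003 -0.013 -0.004] after turn [ 0.003 -0.013 -0.004]
```

The fingers hold the 44 mm grip at 82 N. Pulling straight up.

```bash
python3 -m creep '[[[0,0,-0.15],[0,0,0],0.3],[[0,0,-0.15],[0,0,0],0.3],[[0,0,-0.15],[0,0,0],0.3],[[0,0,-0.15],[0,0,0],0.3],[[0,0,-0.3],[0,0,0],0.3],[[0,0,-0.5],[0,0,0],0.3],[[0,0,-0.8],[0,0,0],0.3],[[0,0,-0.8],[0,0,0],0.3],[[0,0,-0.5],[0,0,0],0.3],[[0,0,0],[0,0,0],0.3]]'
python3 - <<'E'
from plan import *
w=snapshot("wrist");s=snapshot("scene")
im=np.zeros((480,800,3),np.uint8);im[:360,:480]=cv2.resize(w["frame"],(480,360));im[:320,480:]=cv2.resize(s["frame"][180:340,160:320],(320,320));save("lift.png",im)
plan(L+.16*n,SHOW)
E
```

```text
time_s: 9.95
tcp_pos: [0.597, -0.1678, 0.1606]
tool_rot: [0.779, 0.627, 0.001, 0.002]
ft_force: [1.1, -0.5, -0.2]
gripper_width: 0.0426
grasp_force: 83.1
t 10.05 tcp [ 0.5951 -0.167   0.1568] q [-0.4   0.26  1.62 -0.    1.26 -0.19] ft [-0.2  0.3 -1.3] w 0.0425 gf 83.1
turn units [ -4.317  -4.709 -13.692] | shift units before turn [10.882 -6.187 -3.208] after turn [ 3.984 10.303 -6.705]
```

View pics/lift.png

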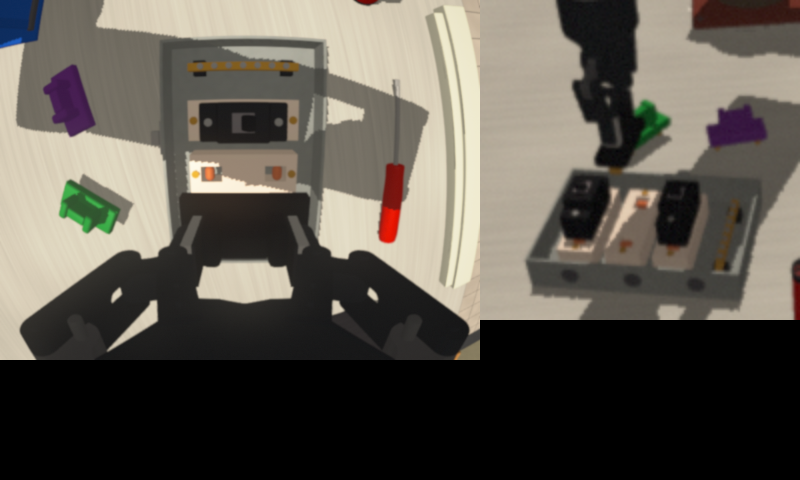

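The carrier hangs in the gripper, seen at about (245,225) in the wrist half of the picture. The middle base is empty, with its jaws visible, and both breakers are still seated. Raise, then turn.

```bash
python3 -m creep '[[[0,0,-0.8],[0,0,0],0.3],[[0,0,-1],[0,0,0],0.3],[[0,0,-1],[0,0,0],0.3],[[0,0,-1],[0,0,0],0.3],[[0,0,0],[0,0,0],0.3],[[0,0,0],[-0.31,-0.34,-0.98],0.3],[[0,0,0],[-0.31,-0.34,-0.98],0.3],[[0,0,0],[-0.31,-0.34,-0.98],0.3],[[0,0,0],[-0.31,-0.34,-0.98],0.3],[[0,0,0],[-0.31,-0.34,-0.98],0.3],[[0,0,0],[-0.31,-0.34,-0.98],0.3],[[0,0,0],[-0.31,-0.34,-0.98],0.3]]'
python3 -m creep '[[[0,0,0],[-0.31,-0.34,-0.98],0.3],[[0,0,0],[-0.31,-0.34,-0.98],0.3],[[0,0,0],[-0.31,-0.34,-0.98],0.3],[[0,0,0],[-0.31,-0.34,-0.98],0.3],[[0,0,0],[-0.31,-0.34,-0.98],0.3],[[0,0,0],[-0.31,-0.34,-0.98],0.3],[[0,0,0],[-0.31,-0.34,-0.98],0.3],[[0,0,0],[0,0,0],0.3],[[0,0,0],[0,0,0],0.3]]'
python3 -c "
from plan import *
plan(L+.16*n,SHOW);plan(L+.24*n,SHOW)"
```

```text
time_s: 11.25
tcp_pos: [0.5941, -0.1665, 0.2677]
tool_rot: [0.497, 0.852, -0.026, 0.161]
ft_force: [0.2, -0.2, -0.9]
gripper_width: 0.0425
grasp_force: 83.1
time_s: 12.15
tcp_pos: [0.5942, -0.1671, 0.2688]
tool_rot: [0.144, 0.943, -0.046, 0.298]
ft_force: [1.0, 0.5, -1.2]
gripper_width: 0.0426
grasp_force: 83.1
t 12.15 tcp [ 0.5942 -0.1671  0.2688] q [-0.45 -0.26  2.04  0.12  0.75 -1.78] ft [ 1.   0.5 -1.2] w 0.0426 gf 83.1
turn units [-0.011  0.01  -0.001] | shift units before turn [ 6.101 10.308 -3.651] after turn [ 6.103 10.313 -3.632]
t 12.15 tcp [ 0.5942 -0.1671  0.2688] q [-0.45 -0.26  2.04  0.12  0.75 -1.78] ft [ 1.   0.5 -1.2] w 0.0426 gf 83.1
turn units [-0.011  0.01  -0.001] | shift units before turn [ 6.098 10.305 -6.318] after turn [ 6.103 10.313 -6.299]
```

```bash
python3 -m creep '[[[0.4,0.5,-1],[0,0,0],0.3],[[0.5,0.9,-1],[0,0,0],0.3],[[0.5,0.9,-1],[0,0,0],0.3],[[0.5,0.9,-0.7],[0,0,0],0.3],[[0.5,0.9,-0.5],[0,0,0],0.3],[[0.5,0.9,-0.5],[0,0,0],0.3],[[0.5,0.9,-0.5],[0,0,0],0.3],[[0.5,0.9,-0.5],[0,0,0],0.3],[[0.5,0.9,-0.3],[0,0,0],0.3],[[0.5,0.9,-0.3],[0,0,0],0.3],[[0.5,0.9,0],[0,0,0],0.3],[[0.5,0.9,0],[0,0,0],0.3]]'
python3 -m creep '[[[0.2,0.3,0],[0,0,0],0.3],[[0,0,0],[0,0,0],0.3],[[0,0,0],[0,0,0],0.3]]'|head -2
python3 -c "
from plan import *
plan(L+.16*n,SHOW)"
```

```text
time_s: 13.35
tcp_pos: [0.4446, 0.2078, 0.3227]
tool_rot: [0.143, 0.942, -0.046, 0.3]
ft_force: [1.2, 0.5, -1.5]
gripper_width: 0.0425
grasp_force: 83.1
time_s: 13.65
tcp_pos: [0.4428, 0.2161, 0.3186]
t 13.65 tcp [0.4428 0.2161 0.3186] q [ 0.6  -0.44  2.08 -0.52  1.14 -0.53] ft [ 0.7 -0.5 -0.9] w 0.0424 gf 83.1
turn units [-0.008  0.046  0.036] | shift units before turn [ 0.01  -0.38   2.672] after turn [-0.005 -0.382  2.672]
```

```bash
python3 -m creep '[[[0,-0.1,0.5],[0,0,0],0.3],[[0,-0.1,0.6],[0,0,0],0.3],[[0,-0.1,0.6],[0,0.05,0],0.3],[[0,-0.08,0.6],[0,0,0.04],0.3],[[0,0,0.37],[0,0,0],0.3],[[0,0,0],[0,0,0],0.3],[[0,0,0],[0,0,0],0.3],[[0,0,0],[0,0,0],0.3]]'
python3 - <<'E'
from plan import *
plan(L+.16*n,SHOW)
w=snapshot("wrist");s=snapshot("scene");t=snapshot("top")
im=np.zeros((600,800,3),np.uint8);im[:360,:480]=cv2.resize(w["frame"],(480,360));im[:320,480:]=cv2.resize(s["frame"][120:320,300:500],(320,320))
im[360:,:320]=cv2.resize(t["frame"][180:360,160:400],(320,240));im[360:,400:]=cv2.resize(s["frame"][240:340,160:327],(400,240));save("end.png",im)
E
```

```text
time_s: 14.45
tcp_pos: [0.4837, 0.1916, 0.2545]
tool_rot: [0.144, 0.943, -0.045, 0.298]
ft_force: [0.5, -0.3, -0.9]
gripper_width: 0.0428
grasp_force: 83.1
t 14.45 tcp [0.4837 0.1916 0.2545] q [ 0.49 -0.35  2.14 -0.52  0.96 -0.56] ft [ 0.5 -0.3 -0.9] w 0.0428 gf 83.1
turn units [ 0.005  0.008 -0.009] | shift units before turn [ 0.035 -0.006  0.032] after turn [ 0.035 -0.005  0.032]
```

View pics/end.png

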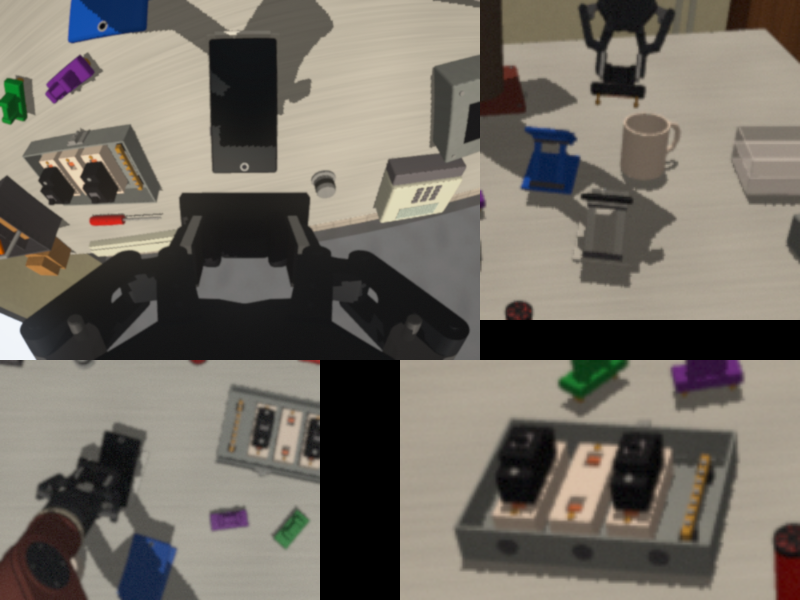

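The wrist picture shows the lens at about (325,223) in full-frame pixels. A lens exactly on axis 160 mm ahead of the TCP should appear at (325.8,221.8), so it is centred within about 1 mm. The phone's edges are square to the carrier, and both breakers are seated.

```bash
python3 -c "
from workcell import finish_job;print(finish_job())"
```

```text
the job is handed in; nothing more can be done
None
```

The job is handed in: the fuse carrier is out of the middle way and held still in the gripper at about 83 N, blades facing the phone and level, about 14 cm out from the lens and within a few millimetres of its axis, with both breakers still plugged in; no verdict came back.

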